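# Check a wooden frame above and below with a straightedge

### The job

Check the raised wooden frame with the dark wooden straightedge: first set the straightedge down flush across the tops of both short end rails, lengthwise over the opening, and keep hold of it there for a moment. Then tilt it and thread it end first down through the frame's opening, which is shorter than the straightedge, bring it level and centred under the same two rails, and finish while holding it still there with a small gap, touching neither the frame nor the bench. Do not force it against the frame, and leave the pencil, tape, spool and shell tile where they are.

Things in the scene. Friction and masses are not known exactly. Their poses are not given: they have to be found in the camera images.
- straightedge: straightedge: bar of dark hardwood with brass end caps, 220 mm long, 18 mm wide, 32 mm high, about 0.16 kg (0.1 to 0.22), lying loose on the bench on its 18 mm wide underside. Origin: centre of the underside. Own y runs along its 220 mm length, x across the 18 mm width (grip it across this, from above, at mid-length), z up.
- mid (a point): centre of the straightedge, 16 mm above its underside
- end_left (a point): centre of the straightedge's end face at own y = +110 mm, 16 mm above its underside
- end_right (a point): centre of the straightedge's end face at own y = -110 mm, 16 mm above its underside
- frame: open light wooden frame on four corner legs, fixed to the bench, 215 mm long (own y) by 128 mm (own x) by 124 mm high. Origin: on the bench under its centre, z up. Rails 14 mm thick: underside 110 mm, top 124 mm above the bench. Its own y is within 0.1 rad of world y. It stands at the robot's right or near the middle of the bench; the straightedge lies in the other of these two places.
- opening (a point): centre of the frame's opening, level with the rails' tops, 124 mm above the bench. The opening, clear from top to bench, is 165 mm along the frame's y and 96 mm along its x
- rail_left (a point): middle of the top face of the short end rail at the frame's own +y end. The rail runs along x, is 25 mm wide (y = 82.5 to 107.5 mm from the frame's centre) and 14 mm thick. The space under it is free: the legs stand at the ends of the 16 mm wide long rails (x = 48 to 64 mm either side)
- rail_right (a point): the same on the short end rail at the frame's own -y end
- lamp_foot (a point): point on the bench under the middle of a tall fixed coconut lamp, which fills about 110 mm all round it and stands higher than 0.3 m: keep the arm clear of it
- shelf_edge (a point): point on the lower front edge of the fixed shelf that hangs over the back of the bench; the edge runs along y at this x and height all along the bench: keep wrist and arm in front of it or well below
- pencil: flat dark red carpenter's pencil, 146 mm long, 8 mm thick, lying behind the straightedge; bystander. Origin: centre of its underside
- shell_tile: small brown shell tile, 28x28x6 mm, lying on the bench under the frame; bystander. Origin: centre of its underside
- tape: roll of cream masking tape lying flat, 90 mm across, 20 mm high, at the back; bystander. Origin: centre of its underside
- spool: wooden spool of thread standing upright, 38 mm across, 42 mm high, at the back; bystander. Origin: centre of its underside

How it is judged:
On the way, in this order (a step that is already met when the one before it is completed fails the run):
1. the straightedge lies flush across the tops of both end rails, lengthwise over the opening, held in the fingers (z of end_left in the frame of frame between 0.137 and 0.143 m and z of end_right in the frame of frame between 0.137 and 0.143 m and x of mid in the frame of frame between -0.04 and 0.04 m and y of mid in the frame of frame between -0.025 and 0.025 m and angle between the y axis of straightedge and the y axis of frame, either way round below 0.12 rad and contact force between straightedge and frame above 0.3 N and contact force between the fingers and straightedge above 1 N), for 0.3 s.
2. the straightedge is threaded diagonally through the opening, one end below the rails, the other still above them (((z of end_left in the frame of frame below 0.094 m and z of end_right in the frame of frame above 0.128 m) or (z of end_right in the frame of frame below 0.094 m and z of end_left in the frame of frame above 0.128 m)) and x of mid in the frame of frame between -0.048 and 0.048 m and y of mid in the frame of frame between -0.0825 and 0.0825 m), for 0.05 s.
At the end, for the whole second after the job is handed in: Held still by the fingers under both end rails, touching neither frame nor bench: middle within 22 mm lengthwise and 35 mm crosswise of the frame's middle, lined up and level within 0.15 rad, top edge 3 mm or more below the rails, underside 34 mm or more above the bench (z of end_left in the frame of frame between 0.05 and 0.091 m and z of end_right in the frame of frame between 0.05 and 0.091 m and x of mid in the frame of frame between -0.035 and 0.035 m and y of mid in the frame of frame between -0.022 and 0.022 m and angle between the y axis of straightedge and the y axis of frame, either way round below 0.15 rad and angle between straightedge's own z axis and vertical below 0.15 rad and contact force between straightedge and frame below 0.3 N and contact force between the fingers and straightedge above 1 N and linear speed of straightedge below 0.03 m/s); the arm keeps its last pose, push and grip.
It fails at once if the straightedge is forced against the frame (over 60 N) (contact force between straightedge and frame above 60 N).
It fails at once if the arm or hand pushes hard on the frame (over 40 N) (contact force between the arm and frame above 40 N).
It fails at once if the pencil, shell tile, tape roll or spool is shoved away (over 30 mm) (distance of any of pencil, shell_tile, tape, spool from where it was at the start of the episode above 0.03 m).
It also fails if it takes over 56 s, if anything falls off the work surface, if the arm or the gripper's body presses on something with over 40 N, if the wrist force passes 120 N, or if a joint passes its speed limit or range.

### The arm

A 6-joint arm with a two-finger parallel gripper is mounted at the origin on a cart in front of the work surface, level with it; the furniture and walls round the work are solid. World frame = base frame: x ahead of the robot, y to its left, z up, the work surface at z = 0. Lengths are in m, angles in rad, forces in N, time in s.
With the tool pointing down it reaches from about 0.375 to 0.975 m from the base axis. Payload 3.8 kg.
Tool frame: the origin (TCP) lies on the centre line of the jaws, within the pads' length; the fingertips stand 22 mm ahead of it and the grasp point (between the pads) lies 3 mm ahead of it; z points along the fingers, y is the line along which they close (so a half turn about z gives the same grasp; the last joint's range is limited). The gripper opens to 88 mm and grips with 3 to 60 N. Pads are 18 mm wide; open, the fingers measure 123 mm over their backs; the gripper's body (75 mm by 187 mm) begins 45 mm behind the grasp point.
Start: joints at [1.086, 0.264, 1.604, -0, 1.274, -0.037], TCP at [0.292, 0.608, 0.231] pointing down, gripper open.
Joint ranges: [-2.63, 2.63], [-0.94, 2.18], [0.31, 2.57], [-1.31, 4.45], [0, 2.66], [-2.55, 2.55]. Speed limits (rad/s): [2.57, 2.57, 3.14, 3.14, 3.14, 3.14].

### API

Orientations are given as a rotation vector (axis times angle).
In Python, from station import env gives the robot as it stands.
- The arm moves only by the shell command python3 -m handwheel 'ROWS'. ROWS is a JSON object of lists of equal length, an entry for each row: "twist": the turn, a rotation vector about the tool's x, y, z in rad, a list of three; "dp": the shift along the tool's x, y, z in mm, a list of three; "hand": the opening, from 0 (shut) to 1 (fully open). In form: {"twist": [[wx, wy, wz], ...], "dp": [[dx, dy, dz], ...], "hand": [hand, ...]}. A call has 1 to 20 rows; each row shifts and turns the commanded pose from where the row before left it, along the tool's axes as they then stand; what a row does not reach is not made up. A row lasts 1/8 s, in which the tool goes at most 62.5 mm and 10.7 degrees, less where a joint would pass 70% of its speed; a pose out of reach is approached as far as the arm can. A call with a gripper value outside its range is refused whole. The fingers move at their own pace and stop on an object; the grip force is fixed at half the most. Time passes only in rows, so rows that do not move let the fingers close. It gives the time, the measured TCP pose, the force, the opening and the grip force at its end, in the units of the state.
- env.sense(): the state, without advancing time (a new reading comes with each control period).
- env.grab_frame(name): name is "scene" or "side" or "wrist"; returns (picture, depth): 420x560x3 uint8, red, green, blue; 420x560 float32, m along the optical axis (not along the pixel's ray), 0 where there is no reading.
- env.camera_info(name): a dict with "camera_matrix" (3x3 intrinsics, pixels), "extrinsics" (4x4, takes a point from world to camera coordinates). Camera axes: x right, y up, looking along -z (the intrinsics and any distortion apply to the point x, -y, -z); pixel columns grow to the right and rows downward; lengths in m; the calibration is good to about 2 mm. A picture is of the moment at which its call begins: read the wrist's pose just before it. camera_info takes no time and is no camera call; for the wrist camera it gives the pose at the moment of the call.
- env.close_job(): hands the job in; it is judged then, once.
The state is a dict: "time_s": time; "joints": joint angles; "dq": joint speeds; "tau": joint torques, N m; "ee_pos": TCP position; "tool_rot": TCP orientation; "wrist_force": force on the tool from outside, world axes, zero at the start; "ft_torque": the same for the moment, N m; "grip_width": finger opening in m; "finger_force": force on a finger pad.
Only numpy, scipy, OpenCV 4.12 (cv2) and the standard library are available. Lean on these libraries where they do the work, as an engineer would, in place of code of your own. Each camera call takes 0.05 s, during which the arm holds its last target. There are 200 camera calls.

## Working session

There is one attempt and no reset: what is moved stays moved. The work goes in short steps, Python scripts to look and compute and a shell command to move; the robot and the scene stay as the last step left them, time stands still between calls to the robot, and variables do not carry over. Pictures are saved under pics/ and viewed, at most 10 in all, crops included, and the job is handed in when it is done.

```bash
ls; mkdir -p pics; cat > h.py <<'E'
import numpy as np, cv2
from station import env
from scipy.spatial.transform import Rotation as R
def grab(name):
    ci=env.camera_info(name); im,d=env.grab_frame(name)
    return im,d,np.array(ci["camera_matrix"]),np.array(ci["extrinsics"])
def cloud(d,K,E):
    v,u=np.mgrid[:d.shape[0],:d.shape[1]]
    p=np.stack([(u-K[0,2])/K[0,0]*d,-(v-K[1,2])/K[1,1]*d,-d],-1)
    return (p-E[:3,3])@E[:3,:3]
def save(n,im): cv2.imwrite("pics/"+n+".png",im[:,:,::-1])
E
python3 - <<'E'
from h import *
s=env.sense(); print({k:np.round(v,3) for k,v in s.items()})
for n in("scene","side"):
    im,d,K,E=grab(n); save(n+"0",im); np.savez(n+"0.npz",im=im,d=d,K=K,E=E,P=cloud(d,K,E))
    print(n,np.round(-E[:3,:3].T@E[:3,3],3),env.camera_info(n).keys(),(d==0).mean())
E
```

```text
pics
{'time_s': np.float64(0.0), 'joints': array([ 1.086,  0.265,  1.605,  0.   ,  1.274, -0.037]), 'dq': array([-0.001,  0.   ,  0.001, -0.   ,  0.   ,  0.001]), 'tau': array([-2.0000e-03, -5.0213e+01, -3.5686e+01,  7.3000e-02,  3.0000e-02,
       -0.0000e+00]), 'ee_pos': array([0.292, 0.608, 0.229]), 'tool_rot': array([-6.970e-01, -3.063e+00,  3.000e-03]), 'wrist_force': array([0.53 , 0.309, 0.624]), 'ft_torque': array([-0.012, -0.04 , -0.025]), 'finger_force': np.float64(0.0), 'grip_width': np.float64(0.088)}
scene [ 0.11  -0.617  0.954] dict_keys(['camera_matrix', 'extrinsics']) 0.004000850340136054
side [ 0.588 -0.565  1.193] dict_keys(['camera_matrix', 'extrinsics']) 0.003864795918367347
```

View pics/scene0.png

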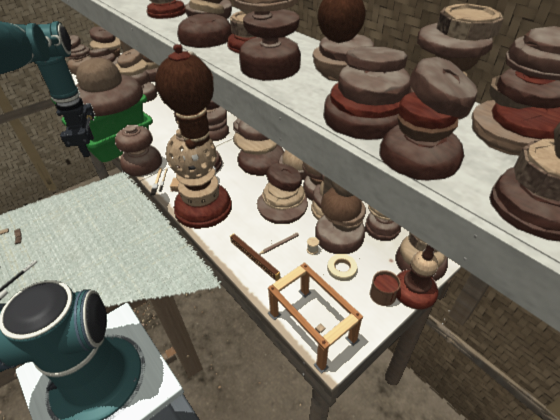

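View pics/side0.png

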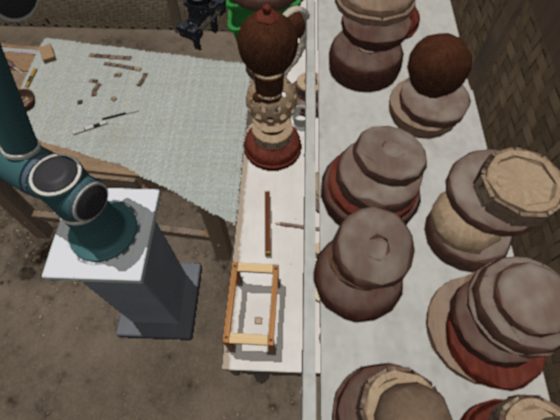

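The scene picture shows the straightedge from about (235,238) to (275,275), the frame's top between (270,285), (305,266), (360,315) and (322,345), the lamp at (203,205), and the shelf above and behind. The side picture shows the straightedge from (268,193) to (267,254), and the frame over (227–278, 263–348).

```bash
python3 - <<'E'
from h import *
def rect(P,m,n):
    q=P[m]; r=cv2.minAreaRect((q[:,:2]*1000).astype(np.float32)); print(n,m.sum(),'z',np.round(np.percentile(q[:,2],[5,50,95]),4),'rect',np.round(r[0],1),np.round(r[1],1),round(r[2],2))
v,u=np.mgrid[:420,:560]
for n,bf,bs in (("scene",(262,255,370,375),(225,228,285,285)),("side",(215,255,290,355),(258,185,275,260))):
    D=np.load(n+"0.npz");P=D['P'];im=D['im'].astype(int);z=P[...,2]
    box=lambda b:(u>b[0])&(u<b[2])&(v>b[1])&(v<b[3])
    rect(P,box(bf)&(abs(z-.124)<.008),n+' frame')
    rect(P,box(bs)&(abs(z-.032)<.008),n+' bar')
    rect(P,box(bs)&(z>.02)&(z<.05)&(im[...,0]<130),n+' bardark')
    b=box(bf)&(abs(z)<.006); print('bench z',np.median(z[b]))
D=np.load("scene0.npz");P=D['P']
for uv in [(150,110),(250,160),(400,228),(203,205),(203,222),(187,80),(180,60),(165,80),(210,90),(312,243),(342,266),(320,328),(280,243)]:
    print(uv,np.round(P[uv[1],uv[0]],3))
D=np.load("side0.npz");P=D['P']
for uv in [(306,100),(306,250),(270,40),(275,160),(245,40),(295,40),(258,320),(290,225)]: print('s',uv,np.round(P[uv[1],uv[0]],3))
E
```

```text
scene frame 1940 z [0.1187 0.1254 0.1281] rect [ 498.8 -249.1] [217.2 129.1] 88.63
scene bar 409 z [0.0264 0.0336 0.0366] rect [521.1  39.1] [ 21.3 223.4] 3.36
scene bardark 371 z [0.0218 0.0334 0.0364] rect [519.2  35.8] [ 17. 217.] 3.36
bench z 0.0020591931708624335
side frame 1759 z [0.1201 0.1239 0.1273] rect [ 497.4 -250.8] [216.4 128.5] 88.74
side bar 377 z [0.0279 0.0315 0.0354] rect [519.1  36. ] [ 16.4 219. ] 3.15
side bardark 286 z [0.0274 0.0314 0.0355] rect [520.9  33.3] [ 13.1 214.1] 3.25
bench z 1.959471370272091e-05
(150, 110) [0.7   1.123 0.005]
(250, 160) [0.786 0.408 0.053]
(400, 228) [ 0.944 -0.196  0.035]
(203, 205) [0.503 0.291 0.069]
(203, 222) [0.476 0.26  0.029]
(187, 80) [0.503 0.22  0.538]
(180, 60) [0.515 0.263 0.57 ]
(165, 80) [0.463 0.257 0.537]
(210, 90) [0.558 0.215 0.495]
(312, 243) [ 0.678 -0.06   0.045]
(342, 266) [ 0.708 -0.164  0.003]
(320, 328) [ 0.509 -0.27   0.008]
(280, 243) [0.62  0.029 0.012]
s (306, 100) [0.618 0.101 0.496]
s (306, 250) [ 0.621 -0.263  0.498]
s (270, 40) [0.532 0.228 0.55 ]
s (275, 160) [0.536 0.252 0.054]
s (245, 40) [0.474 0.237 0.541]
s (295, 40) [0.589 0.263 0.524]
s (258, 320) [ 0.511 -0.268  0.001]
s (290, 225) [0.593 0.037 0.005]
```

```bash
cat >> h.py <<'E'
def pose():
    s=env.sense(); return np.array(s["ee_pos"]),R.from_rotvec(s["tool_rot"])
def tgt(yaw,tilt=0):  # tool x along yaw+90deg (bar +y), z down; tilt>0 lowers +y end
    return R.from_euler('z',yaw)*R.from_euler('x',-tilt)*R.from_matrix([[0,1,0],[1,0,0],[0,0,-1]])
def rows(wps,p=None,r=None):
    if p is None: p,r=pose()
    for q,rt in wps:
        q=np.array(q); print('dp',np.round(r.inv().apply(q-p)*1000,1),'twist',np.round((r.inv()*rt).as_rotvec(),4)); p,r=q,rt
E
python3 - <<'E'
from h import *
p,r=pose(); print(np.round(r.as_matrix(),3))
for n in("scene","side"):
    P=np.load(n+"0.npz")['P']; q=P[np.linalg.norm(P-(p+[0,0,.1]),axis=-1)<.25]; t=r.inv().apply(q-p)
    for a in np.arange(-.16,.03,.02):
        m=(t[:,2]>a)&(t[:,2]<a+.02)&(abs(t[:,0])<.13)&(abs(t[:,1])<.13)
        if m.sum()>3: print(n,round(a,2),m.sum(),np.round(np.r_[t[m].min(0)[:2],t[m].max(0)[:2]],3))
    e=P[(abs(P[...,1]+.0)<.35)&(P[...,2]>.35)&(P[...,0]<.66)&(P[...,0]>.58)]
    print('shelf',len(e), e.min(0),np.percentile(e[:,0],1))
    l=P[(abs(P[...,0]-.51)<.13)&(abs(P[...,1]-.26)<.13)&(P[...,2]>.05)]; print('lamp',l.min(0),l.max(0))
y0=p
import math
th=lambda f:r*R.from_rotvec([0,0,1.066*f])
W=[([.27,.45,.231],th(.25)),([.265,.30,.231],th(.5)),([.36,.13,.231],th(.75)),([.520,.037,.16],tgt(.0575))]
rows(W)
E
```

```text
[[-0.901  0.433 -0.001]
 [ 0.433  0.901 -0.002]
 [ 0.    -0.002 -1.   ]]
scene -0.16 130 [-0.037 -0.047  0.029  0.012]
scene -0.14 129 [-0.025 -0.048  0.02   0.017]
scene -0.12 439 [-0.037 -0.099  0.032  0.094]
scene -0.1 249 [-0.037 -0.094  0.033  0.089]
scene -0.08 63 [-0.035 -0.089  0.033  0.081]
scene -0.06 58 [-0.013 -0.067  0.01   0.058]
scene -0.04 61 [-0.013 -0.063  0.008  0.057]
scene -0.02 27 [-0.012 -0.059  0.008  0.056]
shelf 12084 [ 0.58015686 -0.34999104  0.39675355] 0.6168504917331026
lamp [0.42956882 0.13001905 0.05000332] [0.63998494 0.38955017 0.60259526]
side -0.16 113 [-0.038 -0.049  0.036  0.013]
side -0.14 129 [-0.024 -0.069  0.021  0.015]
side -0.12 477 [-0.038 -0.102  0.034  0.086]
side -0.1 290 [-0.038 -0.096  0.032  0.08 ]
side -0.08 72 [-0.035 -0.091  0.036  0.083]
side -0.06 45 [-0.012 -0.066  0.009  0.058]
side -0.04 75 [-0.013 -0.066  0.012  0.058]
side -0.02 38 [-0.01  -0.064  0.011  0.054]
shelf 6282 [ 0.58004868 -0.34995733  0.39645892] 0.5827123414561718
lamp [0.42840666 0.13011432 0.05006602] [0.63580166 0.38927771 0.60150321]
dp [ -48.6 -151.8   -1.2] twist [ 0.     -0.      0.2665]
dp [ -94.5 -116.6    0.3] twist [-0.      0.      0.2665]
dp [-194.1  -15.6    0.2] twist [0.     0.     0.2665]
dp [-138.9  122.2   71. ] twist [-0.0012  0.0016  0.266 ]
```

```bash
python3 -m handwheel '{"twist":[[0,0,0],[0,0,0],[0,0,0],[0,0,0.13],[0,0,0.136],[0,0,0],[0,0,0],[0,0,0],[0,0,0.13],[0,0,0.136],[0,0,0],[0,0,0],[0,0,0],[0,0,0],[0,0,0.13],[0,0,0.136],[0,0,0]],"dp":[[-16,-50,0],[-16,-51,0],[-16,-51,0],[0,0,0],[0,0,0],[-31,-39,0],[-31,-39,0],[-32,-39,0],[0,0,0],[0,0,0],[-48,-4,0],[-48,-4,0],[-49,-4,0],[-49,-4,0],[0,0,0],[0,0,0],[0,0,0]],"hand":[1,1,1,1,1,1,1,1,1,1,1,1,1,1,1,1,1]}'
python3 - <<'E'
from h import *
rows([([.520,.037,.13],tgt(.0575))]); print(pose()[0])
E
```

```text
time_s: 2.22
ee_pos: [0.3587, 0.1303, 0.2303]
tool_rot: [-1.831, -2.552, 0.001]
wrist_force: [-0.7, -0.2, 0.3]
grip_width: 0.0881
finger_force: 0.0
dp [-140.   123.   100.2] twist [-7.000e-04  1.000e-04  2.683e-01]
[0.35874183 0.13031686 0.23032382]
```

```bash
python3 -m handwheel '{"twist":[[0,0,0],[0,0,0],[0,0,0],[0,0,0],[0,0,0.134],[0,0,0.134],[0,0,0],[0,0,0]],"dp":[[-35,31,25],[-35,31,25],[-35,31,25],[-35,30,25],[0,0,0],[0,0,0],[0,0,0],[0,0,0]],"hand":[1,1,1,1,1,1,1,1]}'
python3 - <<'E'
from h import *
im,d,K,E=grab("wrist"); save("w1",im); P=cloud(d,K,E)
p,r=pose(); print(p,np.round(r.as_matrix(),3).tolist())
m=(abs(P[...,2]-.032)<.007)&(np.hypot(P[...,0]-.52,P[...,1]-.037)<.13)
q=P[m]; rr=cv2.minAreaRect((q[:,:2]*1000).astype(np.float32)); print(m.sum(),rr,np.percentile(q[:,2],[5,50,95]))
rows([([.520,.037,.024],tgt(.0575))])
E
```

```text
time_s: 3.22
ee_pos: [0.5201, 0.0376, 0.1307]
tool_rot: [2.153, 2.288, -0.0]
wrist_force: [0.3, -0.1, -0.9]
grip_width: 0.0879
finger_force: 0.0
[0.52015649 0.03753281 0.13083561] [[-0.06, 0.998, 0.0], [0.998, 0.06, -0.0], [-0.0, 0.0, -1.0]]
5832 ((521.4249267578125, 39.67485046386719), (18.549213409423828, 220.31317138671875), 3.3240578174591064) [0.03181557 0.03297995 0.0340684 ]
dp [ -0.5  -0.2 106.8] twist [0.0002 0.0001 0.0027]
```

View pics/w1.png

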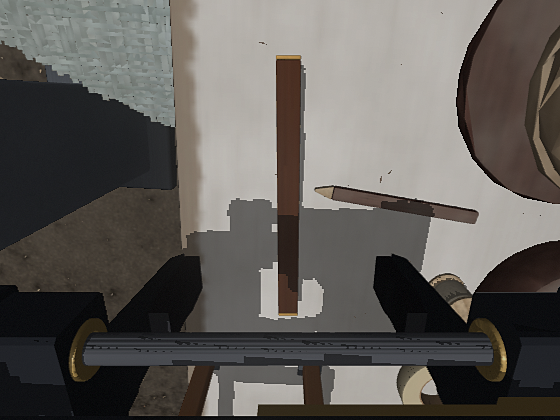

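The wrist picture shows the bar upright from (288,57) to (288,315). The pencil tip, at (318,190), lies right beside its middle, under the finger. I'll grip high, with the fingertips at about 12 mm, so they pass over the 8 mm pencil.

```bash
python3 -m handwheel '{"twist":[[0,0,0],[0,0,0],[0,0,0],[0,0,0],[0,0,0],[0,0,0],[0,0,0],[0,0,0],[0,0,0],[0,0,0]],"dp":[[1,1,40],[0,0,40],[0,0,16.5],[0,0,0],[0,0,0],[0,0,0],[0,0,0],[0,0,0],[0,0,0],[0,0,0]],"hand":[0.6,0.6,0.6,0.6,0,0,0,0,0,0]}'
python3 - <<'E'
from h import *
print(pose()[0])
E
```

```text
time_s: 4.53
ee_pos: [0.5211, 0.0383, 0.0342]
tool_rot: [-2.157, -2.284, 0.0]
wrist_force: [-0.6, -0.4, -0.1]
grip_width: 0.0006
finger_force: 0.0
[0.52112185 0.03832157 0.03418788]
```

```bash
python3 - <<'E'
from h import *
im,d,K,E=grab("wrist"); im2,_,_,_=grab("scene"); save("w2",np.hstack([im[:,140:440],cv2.resize(im2[180:320,200:360],None,fx=3,fy=3)]))
E
```

```text
(no output)
```

View pics/w2.png

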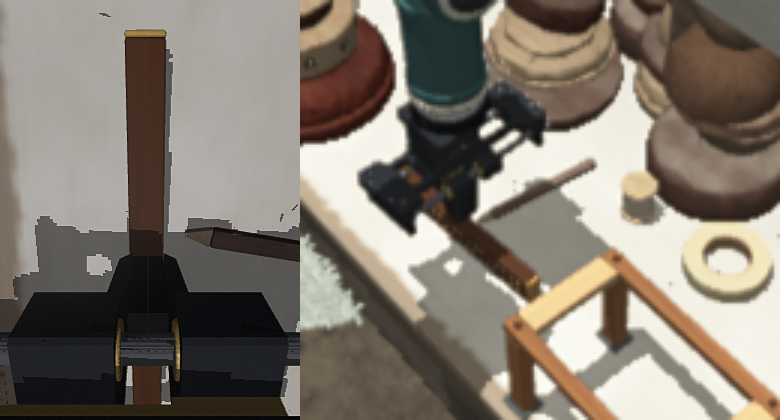

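```bash
python3 - <<'E'
from h import *
p,r=pose()
for n in("wrist","scene","side"):
    im,d,K,E=grab(n); P=cloud(d,K,E); t=r.inv().apply((P-p).reshape(-1,3)); dark=im.reshape(-1,3).max(1)<60
    h,e=np.histogram(t[(abs(t[:,0])<.014)&(abs(t[:,1])<.06)&dark][:,2],np.arange(-.06,.031,.005)); print(n,dict(zip(np.round(e,3).tolist(),h.tolist())))
    if n=="wrist":
        for v in (240,250,254,258,262,270,285,300): print(v,np.round(P[v,286],4),np.round(P[v,300],4),im[v,286])
D=np.load("scene0.npz");P=D['P'];E0=D['E']
E
```

```text
wrist {-0.06: 142, -0.055: 1104, -0.05: 359, -0.045: 434, -0.04: 480, -0.035: 485, -0.03: 485, -0.025: 343, -0.02: 301, -0.015: 226, -0.01: 47, -0.005: 14, -0.0: 554, 0.005: 0, 0.01: 0, 0.015: 0, 0.02: 377, 0.025: 390}
240 [0.5208 0.0519 0.0341] [0.5282 0.0514 0.0321] [37 27 22]
250 [0.5211 0.0458 0.0334] [0.5285 0.0461 0.0331] [37 27 23]
254 [0.5213 0.0434 0.0332] [0.5287 0.0438 0.0332] [37 27 23]
258 [0.5211 0.047  0.0447] [0.5279 0.0482 0.0462] [20 18 18]
262 [0.5211 0.0475 0.0498] [0.5278 0.0478 0.0496] [20 18 18]
270 [0.5211 0.0474 0.0572] [0.5275 0.0478 0.0571] [14 14 15]
285 [0.5213 0.0443 0.0647] [0.527  0.048  0.0701] [13 12 14]
300 [0.5218 0.0363 0.0643] [0.5266 0.0483 0.0813] [9 8 7]
scene {-0.06: 1, -0.055: 1, -0.05: 5, -0.045: 10, -0.04: 10, -0.035: 13, -0.03: 12, -0.025: 9, -0.02: 7, -0.015: 7, -0.01: 0, -0.005: 7, -0.0: 16, 0.005: 5, 0.01: 3, 0.015: 7, 0.02: 4, 0.025: 2}
side {-0.06: 0, -0.055: 8, -0.05: 8, -0.045: 3, -0.04: 4, -0.035: 4, -0.03: 7, -0.025: 3, -0.02: 6, -0.015: 3, -0.01: 1, -0.005: 1, -0.0: 5, 0.005: 1, 0.01: 0, 0.015: 0, 0.02: 0, 0.025: 0}
```

The cameras put the fingertips about 10 mm behind the reported TCP, at z≈0.044, instead of 22 mm ahead. The fingers therefore closed above the bar. I'll go by what the cameras show: open, descend in steps, close and check.

```bash
python3 -m handwheel '{"twist":[[0,0,0],[0,0,0],[0,0,0],[0,0,0],[0,0,0],[0,0,0]],"dp":[[0,0,0],[0,0,0],[0,0,0],[0,0,14],[0,0,14],[0,0,0]],"hand":[0.6,0.6,0.6,0.6,0.6,0.6]}'
python3 -m handwheel '{"twist":[[0,0,0],[0,0,0],[0,0,0],[0,0,0],[0,0,0],[0,0,0]],"dp":[[0,0,0],[0,0,0],[0,0,0],[0,0,0],[0,0,0],[0,0,0]],"hand":[0,0,0,0,0,0]}'
python3 - <<'E'
from h import *
p,r=pose();im,d,K,E=grab("wrist"); save("w3",im); P=cloud(d,K,E)
t=r.inv().apply((P-p).reshape(-1,3)).reshape(P.shape)
for c in (264,270,308,316): print(c,[(v,np.round(P[v,c],3).tolist()) for v in range(240,330,10)])
E
```

```text
time_s: 5.52
ee_pos: [0.5191, 0.0382, 0.004]
tool_rot: [-2.155, -2.282, 0.005]
wrist_force: [0.0, 0.2, -0.9]
grip_width: 0.0528
finger_force: 0.0
time_s: 6.28
ee_pos: [0.5213, 0.0383, 0.0066]
tool_rot: [2.157, 2.284, 0.0]
wrist_force: [-1.6, 1.0, 3.3]
grip_width: 0.0179
finger_force: 30.0
264 [(240, [0.509, 0.049, 0.002]), (250, [0.509, 0.043, 0.002]), (260, [0.511, 0.047, 0.02]), (270, [0.511, 0.047, 0.029]), (280, [0.512, 0.046, 0.037]), (290, [0.512, 0.043, 0.04]), (300, [0.512, 0.039, 0.041]), (310, [0.513, 0.046, 0.058]), (320, [0.513, 0.042, 0.059])]
270 [(240, [0.513, 0.064, 0.033]), (250, [0.514, 0.059, 0.034]), (260, [0.514, 0.054, 0.034]), (270, [0.514, 0.049, 0.033]), (280, [0.514, 0.043, 0.032]), (290, [0.514, 0.038, 0.032]), (300, [0.515, 0.033, 0.033]), (310, [0.515, 0.028, 0.033]), (320, [0.515, 0.023, 0.033])]
308 [(240, [0.533, 0.05, 0.001]), (250, [0.533, 0.045, 0.002]), (260, [0.532, 0.048, 0.021]), (270, [0.531, 0.048, 0.03]), (280, [0.531, 0.046, 0.035]), (290, [0.531, 0.042, 0.036]), (300, [0.532, 0.036, 0.036]), (310, [0.532, 0.032, 0.037]), (320, [0.537, -0.002, 0.0])]
316 [(240, [0.537, 0.051, 0.002]), (250, [0.538, 0.044, 0.0]), (260, [0.536, 0.048, 0.02]), (270, [0.535, 0.048, 0.029]), (280, [0.534, 0.048, 0.038]), (290, [0.534, 0.048, 0.046]), (300, [0.533, 0.048, 0.053]), (310, [0.533, 0.048, 0.059]), (320, [0.533, 0.045, 0.06])]
```

View pics/w3.png

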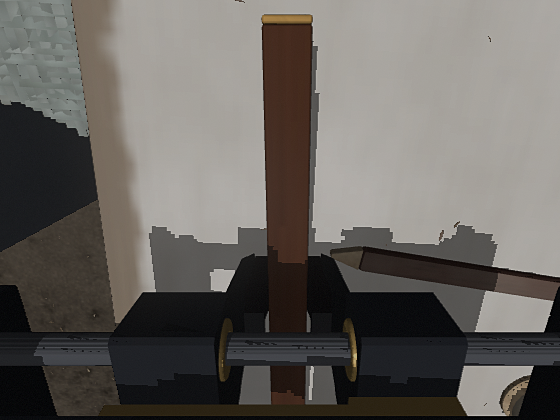

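The bar is gripped (17.9 mm opening, 30 N), and the pencil at (335,252) is untouched. Lift, check the bar's pose in the hand, and re-measure the frame.

```bash
python3 -m handwheel '{"twist":[[0,0,0],[0,0,0],[0,0,0],[0,0,0],[0,0,0],[0,0,0],[0,0,0]],"dp":[[0,0,-10],[0,0,-30],[0,0,-40],[0,0,-40],[0,0,-40],[0,0,0],[0,0,0]],"hand":[0,0,0,0,0,0,0]}'
cat >> h.py <<'E'
def bar(name="wrist",pts=False):
    # bar top face in the tool frame, from dark-brown/brass points near the grasp
    p,r=pose(); im,d,K,E=grab(name); t=r.inv().apply((cloud(d,K,E)-p).reshape(-1,3)); c=im.reshape(-1,3).astype(int)
    m=(abs(t[:,0])<.125)&(abs(t[:,1])<.012)&(t[:,2]<.0)&(t[:,2]>-.06)&(c[:,0]-c[:,2]>8)
    q=t[m]; k=np.polyfit(q[:,0],q[:,2],1); print(name,m.sum(),'x range',np.round([q[:,0].min(),q[:,0].max()],4),'z=a*x+b',np.round(k,4),'ymean',q[:,1].mean().round(4),'yaw',np.polyfit(q[:,0],q[:,1],1).round(4)); return im
E
python3 - <<'E'
from h import *
im=bar(); bar("side");bar("scene"); print(pose()[0],pose()[1].as_matrix().round(3).tolist())
rows([([.498,-.250,.1666],tgt(-.024))])
E
```

```text
time_s: 7.2
ee_pos: [0.5203, 0.0383, 0.165]
tool_rot: [-2.156, -2.283, 0.002]
wrist_force: [-0.3, -0.8, -2.6]
grip_width: 0.0176
finger_force: 30.0
wrist 15317 x range [-0.0701  0.112 ] z=a*x+b [ 0.0008 -0.0265] ymean 0.0011 yaw [-0.0019  0.0012]
side 311 x range [-0.1131  0.0241] z=a*x+b [-0.0531 -0.0273] ymean -0.0001 yaw [0.0027 0.    ]
scene 397 x range [-0.1109  0.1112] z=a*x+b [-0.0173 -0.0214] ymean -0.003 yaw [-0.0078 -0.0034]
[0.51951244 0.03825177 0.16381703] [[-0.057, 0.998, -0.004], [0.998, 0.057, -0.0], [0.0, -0.004, -1.0]]
dp [-286.6  -37.9   -2.7] twist [-0.0042  0.0001  0.081 ]
```

```bash
python3 -m handwheel '{"twist":[[0,0,0],[0,0,0],[0,0,0],[0,0,0],[0,0,0],[0,0,0],[0,0,0.081],[0,0,0],[0,0,0],[0,0,0]],"dp":[[-47,-6,-3],[-48,-7,-3],[-48,-6,0],[-48,-6,0],[-48,-6,0],[-48,-6,0],[0,0,0],[0,0,0],[0,0,0],[0,0,0]],"hand":[0,0,0,0,0,0,0,0,0,0]}'
cat >> h.py <<'E'
def frame_top(name):
    im,d,K,E=grab(name); P=cloud(d,K,E); c=im.astype(int)
    m=(abs(P[...,2]-.124)<.006)&(abs(P[...,0]-.498)<.08)&(abs(P[...,1]+.25)<.13)&(c[...,0]>120)&(c[...,0]-c[...,2]>25)
    q=P[m]; r=cv2.minAreaRect((q[:,:2]*1000).astype(np.float32)); print(name,m.sum(),np.round(r[0],1),np.round(r[1],1),round(r[2],2),'z',np.percentile(q[:,2],[5,50,95]).round(4)); return im,P
E
python3 - <<'E'
from h import *
im=bar(); bar("side"); bar("scene")
im,P=frame_top("wrist"); save("w4",im); frame_top("side"); frame_top("scene")
print(pose()[0]); rows([([.498,-.250,.14],tgt(-.024))])
E
```

```text
time_s: 8.6
ee_pos: [0.5006, -0.2496, 0.1718]
tool_rot: [-2.245, -2.196, 0.0]
wrist_force: [0.0, -0.4, -2.2]
grip_width: 0.0175
finger_force: 30.0
wrist 15347 x range [-0.0698  0.1122] z=a*x+b [ 0.0006 -0.0265] ymean 0.0011 yaw [-0.0018  0.0012]
side 370 x range [-0.1117 -0.0015] z=a*x+b [-0.0209 -0.0251] ymean 0.0005 yaw [0.0044 0.0008]
scene 671 x range [-0.1102  0.1119] z=a*x+b [-0.0073 -0.0215] ymean -0.0029 yaw [-0.0018 -0.0029]
wrist 11073 [ 499.8 -236.6] [192.7 127.9] 88.78 z [0.1238 0.125  0.1261]
side 582 [ 508.2 -253.4] [232.8 112.9] 76.62 z [0.1203 0.1241 0.1273]
scene 650 [ 498.6 -249.5] [216.5 128.2] 88.59 z [0.1231 0.1258 0.1284]
[ 0.50072624 -0.25008839  0.17234229]
dp [ 0.  -2.7 32.3] twist [0.0002 0.0002 0.0007]
```

View pics/w4.png

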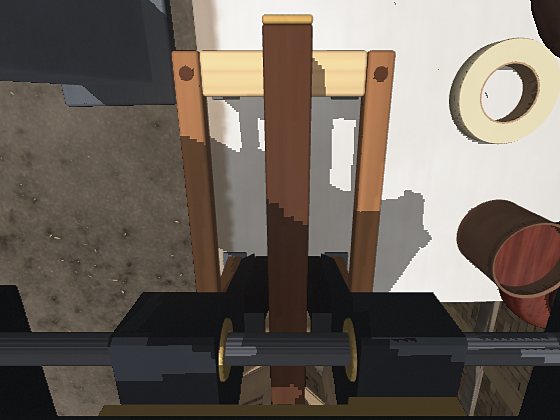

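The bar (column 288) lies centred over the frame, whose side rails are at columns 190 and 375. Lowering it now.

```bash
python3 -m handwheel '{"twist":[[0,0,0],[0,0,0],[0,0,0],[0,0,0]],"dp":[[0,-1,18],[0,0,16],[0,0,4],[0,0,0]],"hand":[0,0,0,0]}' 
python3 -m handwheel '{"twist":[[0,0,0],[0,0,0]],"dp":[[0,0,2],[0,0,0]],"hand":[0,0]}'
python3 -m handwheel '{"twist":[[0,0,0],[0,0,0]],"dp":[[0,0,1.5],[0,0,0]],"hand":[0,0]}'
```

```text
time_s: 9.4
ee_pos: [0.499, -0.25, 0.1332]
tool_rot: [-2.247, -2.193, 0.001]
wrist_force: [-0.1, -0.2, -2.3]
grip_width: 0.0175
finger_force: 30.0
time_s: 9.65
ee_pos: [0.4999, -0.2505, 0.1326]
tool_rot: [2.248, 2.194, 0.0]
wrist_force: [-0.2, 0.2, -2.6]
grip_width: 0.0177
finger_force: 30.0
time_s: 9.9
ee_pos: [0.4996, -0.2503, 0.1308]
tool_rot: [2.248, 2.195, 0.0]
wrist_force: [-0.6, -0.1, -2.3]
grip_width: 0.0178
finger_force: 30.0
```

```bash
python3 -m handwheel '{"twist":[[0,0,0],[0,0,0]],"dp":[[0,0,1],[0,0,0]],"hand":[0,0]}' 
python3 -m handwheel '{"twist":[[0,0,0],[0,0,0]],"dp":[[0,0,0.7],[0,0,0]],"hand":[0,0]}'
```

```text
time_s: 10.15
ee_pos: [0.4997, -0.2504, 0.1306]
tool_rot: [2.248, 2.194, 0.0]
wrist_force: [-1.5, 1.7, 4.8]
grip_width: 0.0181
finger_force: 30.0
time_s: 10.4
ee_pos: [0.4997, -0.2504, 0.1305]
tool_rot: [2.248, 2.194, 0.0]
wrist_force: [-4.6, 2.6, 7.9]
grip_width: 0.0177
finger_force: 30.0
```

```bash
python3 -m handwheel '{"twist":[[0,0,0],[0,0,0],[0,0,0],[0,0,0],[0,0,0]],"dp":[[0,0,0],[0,0,0],[0,0,0],[0,0,0],[0,0,0]],"hand":[0,0,0,0,0]}' 
cat > plan.py <<'E'
from h import *
# planar check; u along frame y, heights above bench; bar frame: mid origin; theta lowers +y end
def clear(u,c,th,n=60):
    ca,sa=np.cos(th),np.sin(th); T=lambda a,b:np.stack([u+a*ca+b*sa, c-a*sa+b*ca],-1)  # a along bar, b up
    a=np.linspace(-110,110,221); B=np.concatenate([T(a,16+0*a),T(a,-16+0*a),T(np.array([110,110,110,-110,-110,-110.]),np.array([-8,0,8,-8,0,8.]))])
    def boxd(p,x0,x1,z0,z1):
        dx=np.maximum(x0-p[:,0],p[:,0]-x1);dz=np.maximum(z0-p[:,1],p[:,1]-z1)
        return np.min(np.where((dx>0)&(dz>0),np.hypot(dx,dz),np.maximum(dx,dz)))
    g=min(boxd(B,82.5,107.5,110,124),boxd(B,-107.5,-82.5,110,124))
    # rail corners vs the bar's own box
    for s in(1,-1):
        for y in(82.5,107.5):
            for z in(110,124):
                d=np.array([s*y-u,z-c]); q=np.array([d[0]*ca-d[1]*sa, d[0]*sa+d[1]*ca]); e=np.abs(q)-[110,16]
                g=min(g,np.hypot(*e) if (e>0).all() else e.max())
    body=T(np.array([-38,38.]),np.array([64,64.]))[:,1].min()-124   # body starts 64 above tips; tips ~at mid
    return g,body,B[:,1].min()
E
python3 - <<'E'
from plan import *
bar(); 
from heapq import *
us=np.arange(-5,61,5);cs=np.arange(70,181,5);ts=np.arange(0,51,5)
C={}
for i,u in enumerate(us):
  for j,c in enumerate(cs):
    for k,t in enumerate(ts):
        g,b,f=clear(u,c,np.radians(t)); C[i,j,k]=min(g,b,f-12)
st=(1,list(cs).index(180),0);en=(1,list(cs).index(85),0)
# widest path
best={st:C[st]};pr={};h=[(-C[st],0,st)]
while h:
    w,n,s=heappop(h)
    if s==en:break
    for d in np.ndindex(3,3,3):
        q=tuple(int(a+b-1) for a,b in zip(s,d))
        if q not in C:continue
        v=min(-w,C[q])
        if v>best.get(q,-99): best[q]=v;pr[q]=s;heappush(h,(-v,n+1,q))
print(best.get(en)); s=en;L=[]
while s!=st:L.append(s);s=pr[s]
for s in L[::-1]:print(us[s[0]],cs[s[1]],ts[s[2]],np.round(clear(us[s[0]],cs[s[1]],np.radians(ts[s[2]])),1))
E
```

```text
time_s: 11.02
ee_pos: [0.4997, -0.2504, 0.1305]
tool_rot: [2.248, 2.194, 0.0]
wrist_force: [-4.6, 2.9, 8.7]
grip_width: 0.0178
finger_force: 30.0
wrist 15348 x range [-0.0697  0.112 ] z=a*x+b [ 0.0004 -0.0265] ymean 0.0011 yaw [-0.002   0.0012]
-6.222777168861612
0 180 5 [ 30.5 116.4 154.5]
-5 180 10 [ 21.1 112.4 145.1]
-5 180 15 [ 12.1 108.  136.1]
-5 180 20 [  3.3 103.1 127.3]
-5 180 25 [ -5.   97.9 119. ]
-5 180 30 [ -6.2  92.4 111.1]
-5 180 35 [ -6.2  86.6 103.8]
-5 180 40 [-2.7 80.6 97. ]
-5 175 45 [-0.1 69.4 85.9]
-5 170 40 [-4.4 70.6 87. ]
-5 165 40 [-1.9 65.6 82. ]
-5 160 40 [ 1.9 60.6 77. ]
-5 155 35 [-2.7 61.6 78.8]
-5 150 35 [ 1.4 56.6 73.8]
-5 145 30 [-2.6 57.4 76.1]
-5 140 25 [-6.2 57.9 79. ]
0 135 25 [-3.8 52.9 74. ]
5 130 25 [-1.4 47.9 69. ]
10 125 20 [-5.3 48.1 72.3]
15 120 20 [-2.3 43.1 67.3]
20 115 15 [-4.7 43.  71.1]
25 110 10 [-6.  42.4 75.1]
25 105 5 [-6.  41.4 79.5]
20 100 0 [-6. 40. 84.]
15 95 0 [-1. 35. 79.]
10 90 0 [ 4. 30. 74.]
5 85 0 [ 9. 25. 69.]
0 85 0 [ 9. 25. 69.]
```

```bash
python3 - <<'E'
from plan import *
from heapq import *
us=np.arange(-70,81,5);cs=np.arange(80,241,5);ts=np.arange(0,66,5)
C={}
for i,u in enumerate(us):
  for j,c in enumerate(cs):
    for k,t in enumerate(ts):
        g,b,f=clear(u,c,np.radians(t)); C[i,j,k]=min(g,b,f-12,14)
I=lambda u,c,t:(list(us).index(u),list(cs).index(c),list(ts).index(t))
st=I(0,200,0);en=I(0,85,0)
def cost(q): return 1+3000*np.exp(-max(C[q],-5)*1.0)
best={st:0};pr={};h=[(0,st)]
while h:
    w,s=heappop(h)
    if s==en:break
    if w>best[s]:continue
    for d in np.ndindex(3,3,3):
        q=tuple(int(a+b-1) for a,b in zip(s,d))
        if q not in C or q==s:continue
        v=w+cost(q)*np.sqrt(sum((a-1)**2 for a in d))
        if v<best.get(q,1e9): best[q]=v;pr[q]=s;heappush(h,(v,q))
s=en;L=[]
while s!=st:L.append(s);s=pr[s]
for s in L[::-1]:print(us[s[0]],cs[s[1]],ts[s[2]],np.round(clear(us[s[0]],cs[s[1]],np.radians(ts[s[2]])),1))
E
```

```text
-5 200 0 [ 60. 140. 184.]
-10 195 5 [ 45.5 131.4 169.5]
-15 190 10 [ 31.1 122.4 155.1]
-20 185 15 [ 17.1 113.  141.1]
-25 180 20 [ 10.2 103.1 127.3]
-30 175 25 [ 13.5  92.9 114. ]
-30 170 30 [ 10.4  82.4 101.1]
-30 165 35 [13.2 71.6 88.8]
-25 160 40 [15.5 60.6 77. ]
-20 155 40 [15.4 55.6 72. ]
-15 150 40 [16.  50.6 67. ]
-10 145 40 [16.6 45.6 62. ]
-5 140 40 [17.3 40.6 57. ]
0 135 40 [17.9 35.6 52. ]
5 130 40 [18.5 30.6 47. ]
10 125 40 [19.1 25.6 42. ]
15 120 40 [19.7 20.6 37. ]
20 115 40 [20.3 15.6 32. ]
25 110 35 [17.  16.6 33.8]
30 105 30 [14.6 17.4 36.1]
35 100 25 [13.1 17.9 39. ]
40 95 20 [12.6 18.1 42.3]
40 90 15 [13.5 18.  46.1]
40 85 10 [15.  17.4 50.1]
35 80 5 [10.3 16.4 54.5]
30 80 0 [14. 20. 64.]
25 80 0 [14. 20. 64.]
20 80 0 [14. 20. 64.]
15 80 0 [14. 20. 64.]
10 80 0 [14. 20. 64.]
5 80 0 [14. 20. 64.]
0 85 0 [ 9. 25. 69.]
```

```bash
cat >> plan.py <<'E'
YAW=-.024; F=np.array([.4992,-.250])
def tcp(u,c,thd):
    r=tgt(YAW,np.radians(thd)); return np.r_[F+u/1000*np.array([-np.sin(YAW),np.cos(YAW)]),c/1000]+r.apply([0,0,.0105]),r
def seg(a,b,n):
    L=[np.array(a)+(np.array(b)-a)*k/n for k in range(n+1)]; print('mins',np.min([np.round(clear(u,c,np.radians(t)),1) for u,c,t in L],axis=0))
    return [tcp(*l) for l in L[1:]]
def where():
    p,r=pose(); x=r.as_matrix()[:,0]; m=p-r.apply([0,0,.0105]); d=m[:2]-F
    print('u %.1f x %.1f c %.1f th %.2f yaw %.3f'%(1e3*(d@[-np.sin(YAW),np.cos(YAW)]),1e3*(d@[np.cos(YAW),np.sin(YAW)]),1e3*m[2],np.degrees(np.arcsin(-x[2])),np.arctan2(-x[0],x[1])))
E
python3 - <<'E'
from plan import *
where()
p,r=tcp(0,220,0)
S=[((0,220,0),(-25,220,40),5),((-25,220,40),(-25,160,40),1),((-25,160,40),(20,115,40),1),((20,115,40),(40,95,20),4),((40,95,20),(40,85,10),2),((40,85,10),(30,80,0),2),((30,80,0),(0,83,0),1)]
for a,b,n in S:
    print(a,b); w=seg(a,b,n); rows(w,p,r); p,r=w[-1]; seg(a,b,20)
E
```

```text
u -0.3 x 0.5 c 141.1 th 0.01 yaw -0.024
(0, 220, 0) (-25, 220, 40)
mins [ 29.9 120.6 137. ]
dp [-6.5 -0.  -0.1] twist [ 0.     -0.1396  0.    ]
dp [-6.4  0.   0.6] twist [-0.     -0.1396 -0.    ]
dp [-6.3 -0.   1.3] twist [ 0.     -0.1396 -0.    ]
dp [-6.   0.   1.9] twist [-0.     -0.1396  0.    ]
dp [-5.7  0.   2.5] twist [ 0.     -0.1396  0.    ]
mins [ 29.9 120.6 137. ]
(-25, 220, 40) (-25, 160, 40)
mins [15.5 60.6 77. ]
dp [38.6 -0.  46. ] twist [0. 0. 0.]
mins [13.  60.6 77. ]
(-25, 160, 40) (20, 115, 40)
mins [15.5 15.6 32. ]
dp [63.4 -0.   5.5] twist [0. 0. 0.]
mins [15.1 15.6 32. ]
(20, 115, 40) (40, 95, 20)
mins [12.6 15.6 32. ]
dp [ 8.  -0.   0.6] twist [-0.      0.0873 -0.    ]
dp [ 7.9 -0.   1.2] twist [-0.      0.0873  0.    ]
dp [7.7 0.  1.8] twist [ 0.      0.0873 -0.    ]
dp [7.6 0.  2.4] twist [-0.      0.0873 -0.    ]
mins [12.2 15.6 32. ]
(40, 95, 20) (40, 85, 10)
mins [12.6 17.4 42.3]
dp [2.6 0.  4.7] twist [ 0.      0.0873 -0.    ]
dp [ 2.2 -0.   4.8] twist [0.     0.0873 0.    ]
mins [12.6 17.4 42.3]
(40, 85, 10) (30, 80, 0)
mins [ 9.5 17.4 50.1]
dp [-3.6 -0.   3.3] twist [-0.      0.0873 -0.    ]
dp [-3.8 -0.   2.9] twist [-0.      0.0873 -0.    ]
mins [ 9.  17.4 50.1]
(30, 80, 0) (0, 83, 0)
mins [11. 20. 64.]
dp [-30.  -0.  -3.] twist [0. 0. 0.]
mins [11. 20. 64.]
```

```bash
python3 -m handwheel '{"twist":[[0,0,0],[0,0,0],[0,0,0],[0,0,0],[0,0,0]],"dp":[[0,0,-10],[0,0,-25],[0,0,-25],[0,0,-22],[0,0,0]],"hand":[0,0,0,0,0]}'
```

```text
time_s: 11.7
ee_pos: [0.5011, -0.2511, 0.2132]
tool_rot: [2.245, 2.191, 0.002]
wrist_force: [0.6, -0.3, -2.0]
grip_width: 0.0176
finger_force: 30.0
```

```bash
python3 -m handwheel '{"twist":[[0,-0.14,0],[0,-0.14,0],[0,-0.14,0],[0,-0.14,0],[0,-0.138,0],[0,0,0],[0,0,0],[0,0,0]],"dp":[[-6.5,0,0],[-6.5,0,0.6],[-6.3,0,1.3],[-6,0,2],[-5.7,0,2.5],[0,0,0],[0,0,0],[0,0,0]],"hand":[0,0,0,0,0,0,0,0]}'
python3 - <<'E'
from plan import *
where(); bar(); im=bar("scene"); save("s5",cv2.resize(im[120:400,180:440],None,fx=2,fy=2)); bar("side"); 
p,r=pose(); w=tcp(-25,160,40); rows([w])
E
```

```text
time_s: 12.7
ee_pos: [0.4992, -0.2828, 0.214]
tool_rot: [1.843, 1.796, -0.668]
wrist_force: [-0.7, 0.1, -1.4]
grip_width: 0.018
finger_force: 30.0
u -26.1 x 0.8 c 222.1 th 39.92 yaw -0.026
wrist 15401 x range [-0.0708  0.1114] z=a*x+b [ 0.0002 -0.0263] ymean 0.0011 yaw [-0.0015  0.0012]
scene 728 x range [-0.1131  0.11  ] z=a*x+b [-0.011 -0.018] ymean -0.0042 yaw [-0.0129 -0.0046]
side 489 x range [-0.1125  0.1072] z=a*x+b [-0.0493 -0.0229] ymean 0.0004 yaw [-0.0135 -0.0002]
dp [40.8 -0.7 46.9] twist [ 0.0002 -0.0006 -0.002 ]
```

View pics/s5.png

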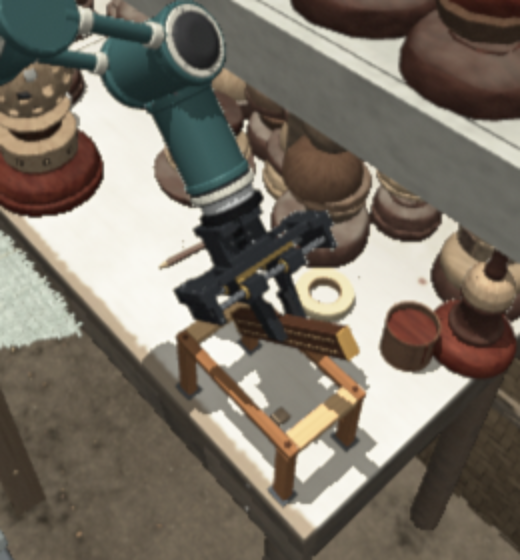

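The bar is tilted 40° over the opening, with its +y end down and its right end at (350,345) up; it hasn't slipped in the hand. Next, lower it in.

```bash
python3 -m handwheel '{"twist":[[0,0,0],[0,0,0],[0,0,0],[0,0,0],[0,0,0]],"dp":[[10,0,12],[10,-0.5,12],[10,0,12],[10.5,0,11],[0,0,0]],"hand":[0,0,0,0,0]}'
python3 - <<'E'
from plan import *
where(); im=bar()
im,P=frame_top("wrist"); save("w6",im); rows([tcp(20,115,40)])
E
```

```text
time_s: 13.48
ee_pos: [0.497, -0.2809, 0.149]
tool_rot: [1.842, 1.801, -0.674]
wrist_force: [0.1, -0.5, -2.3]
grip_width: 0.0175
finger_force: 30.0
u -24.2 x -1.4 c 157.0 th 39.95 yaw -0.020
wrist 16600 x range [-0.0703  0.1111] z=a*x+b [-0.053  -0.0259] ymean 0.001 yaw [-0.0029  0.0012]
wrist 9437 [ 499.6 -257. ] [192.5 127.9] 89.1 z [0.1237 0.125  0.1259]
dp [62.5  0.1  5.1] twist [-0.0003  0.0001  0.0007]
```

View pics/w6.png

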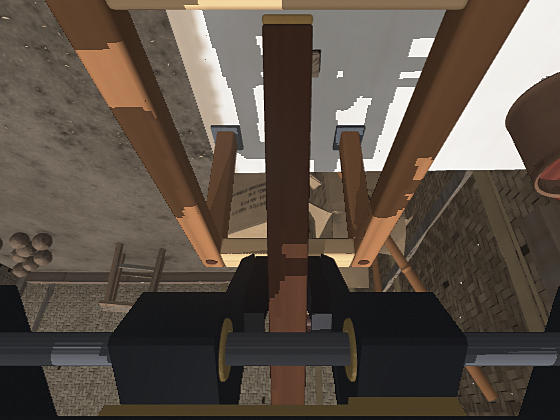

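The bar's low brass end, at (288,18), is inside the opening just short of the left rail at row 5. The right rail, at row 245, passes well behind the bar.

```bash
python3 -m handwheel '{"twist":[[0,0,0],[0,0,0],[0,0,0],[0,0,0],[0,0,0],[0,0,0]],"dp":[[12.5,0,1],[12.5,0,1],[12.5,0,1],[12.5,0,1],[12.5,0,1],[0,0,0]],"hand":[0,0,0,0,0,0]}'
python3 - <<'E'
from plan import *
where(); rows(seg((20,115,40),(40,95,20),4))
E
```

```text
time_s: 14.32
ee_pos: [0.4989, -0.2359, 0.1062]
tool_rot: [1.84, 1.8, -0.672]
wrist_force: [0.0, -0.2, -1.3]
grip_width: 0.0181
finger_force: 30.0
u 20.8 x -0.6 c 114.2 th 39.98 yaw -0.021
mins [12.6 15.6 32. ]
dp [6.8 0.6 0.5] twist [-0.0009  0.087   0.0022]
dp [ 7.9 -0.   1.2] twist [-0.      0.0873  0.    ]
dp [7.7 0.  1.8] twist [ 0.      0.0873 -0.    ]
dp [7.6 0.  2.4] twist [-0.      0.0873 -0.    ]
```

No contact, as planned. Continuing with the rotation.

```bash
python3 -m handwheel '{"twist":[[0,0.087,0],[0,0.087,0],[0,0.087,0],[0,0.087,0],[0,0,0],[0,0,0]],"dp":[[7.2,0,0.4],[7.9,0,1.2],[7.7,0,1.8],[7.6,0,2.4],[0,0,0],[0,0,0]],"hand":[0,0,0,0,0,0]}'
python3 - <<'E'
from plan import *
where(); rows(seg((40,95,20),(40,85,10),2)+seg((40,85,10),(30,80,0),2))
E
```

```text
time_s: 15.08
ee_pos: [0.4997, -0.2144, 0.0862]
tool_rot: [2.057, 2.007, -0.366]
wrist_force: [-0.7, -0.3, -1.7]
grip_width: 0.0174
finger_force: 30.0
u 39.2 x -0.3 c 96.1 th 20.15 yaw -0.024
mins [12.6 17.4 42.3]
mins [ 9.5 17.4 50.1]
dp [3.8 0.3 5.4] twist [-0.0005  0.0898 -0.0002]
dp [ 2.2 -0.   4.8] twist [0.     0.0873 0.    ]
dp [-3.6 -0.   3.3] twist [-0.      0.0873 -0.    ]
dp [-3.8 -0.   2.9] twist [-0.      0.0873 -0.    ]
```

```bash
python3 -m handwheel '{"twist":[[0,0.088,0],[0,0.088,0],[0,0.087,0],[0,0.087,0],[0,0,0],[0,0,0]],"dp":[[3.5,0,5.5],[2.2,0,4.8],[-3.6,0,3.3],[-3.8,0,3],[0,0,0],[0,0,0]],"hand":[0,0,0,0,0,0]}'
python3 - <<'E'
from plan import *
where(); rows([tcp(0,82,0)])
E
```

```text
time_s: 15.82
ee_pos: [0.4993, -0.2194, 0.0688]
tool_rot: [-2.247, -2.195, 0.003]
wrist_force: [-0.6, -0.3, -1.8]
grip_width: 0.0181
finger_force: 30.0
u 30.6 x -0.6 c 79.3 th 0.08 yaw -0.024
dp [-30.6   0.6  -2.6] twist [-0.0015  0.0013  0.0004]
```

```bash
python3 -m handwheel '{"twist":[[0,0,0],[0,0,0],[0,0,0],[0,0,0],[0,0,0],[0,0,0],[0,0,0],[0,0,0],[0,0,0]],"dp":[[-8,0,0],[-8,0,0],[-8,0,0],[-6.5,0.5,0],[0,0,-1],[0,0,0],[0,0,0],[0,0,0],[0,0,0]],"hand":[0,0,0,0,0,0,0,0,0]}'
python3 - <<'E'
from plan import *
where(); bar(); im,_,_,_=grab("scene"); save("s7",cv2.resize(im[200:400,200:440],None,fx=3,fy=3)); 
E
```

```text
time_s: 16.95
ee_pos: [0.4996, -0.2503, 0.0702]
tool_rot: [2.248, 2.195, -0.0]
wrist_force: [0.2, -0.2, -2.5]
grip_width: 0.0177
finger_force: 30.0
u -0.3 x 0.4 c 80.7 th 0.00 yaw -0.024
wrist 19502 x range [-0.0702  0.1094] z=a*x+b [-0.2164 -0.0261] ymean 0.0006 yaw [-0.0093  0.0012]
```

View pics/s7.png

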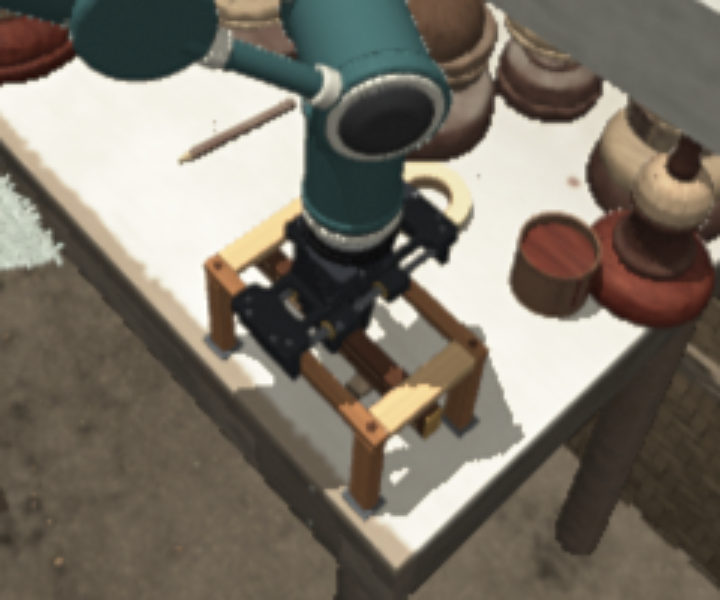

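The bar passes under the rails, with its brass end visible past the right rail at (430,415). It is level, centred and held, and there is no contact force. Handing in.

```bash
python3 -c "
from station import env
print(env.close_job())"
```

```text
the job is handed in; nothing more can be done
None
```

I handed the job in with the straightedge held still, level and centred under both end rails after the flush check and the threading. No contact with the frame or bench showed at the end; the hand-in returned no verdict.

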